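# Load a bottle series on the multi-place stirrer in order of size

### The arm

A 7-joint arm with a two-finger parallel gripper is mounted at the origin on the work surface. World frame = base frame: x ahead of the robot, y to its left, z up, the work surface at z = 0. Lengths are in mm, angles in rad, forces in N, time in s.
With the tool pointing down it reaches from about 400 to 900 mm from the base axis. Payload 5.6 kg.
Tool frame: the origin (TCP) lies midway between the tips of the shut fingers; the grasp point (between the pads) lies 19 mm behind it; x points along the fingers, y is the direction in which the jaws open and shut, and the axes are right-handed (so a half turn about x gives the same grasp; the last joint's range is limited). The gripper opens to 92 mm and grips with 3 to 60 N. Pads are 20 mm wide; open, the fingers measure 128 mm over their backs; the gripper's body (75 mm by 189 mm) begins 69 mm behind the grasp point.
Start: joints at [1.187, 0.468, -0.012, 1.603, 0.006, 1.071, -0.056], TCP at [217.216, -612.639, 214.592] pointing down, gripper open.
Joint ranges: [-2.53, 2.53], [-0.31, 2.02], [-1.57, 1.55], [0.28, 2.44], [-1.29, 4.43], [0.15, 1.84], [-2.92, 2.92]. Speed limits (rad/s): [2.57, 2.57, 3.14, 3.14, 3.14, 3.14, 3.14].

### API

Orientations are given as a rotation vector (axis times angle).
In Python, from cell import robot, grip, kin, viewer gives the robot as it stands. Calls block until the motion is done:
- robot.movep(position, orientation): joint-space move of the TCP to a pose.
- robot.servo_line(position, feed=150, rotation=None): straight line of the TCP; rotation=None keeps the orientation; feed is the mean speed in mm/s.
- robot.goto_joints(angles): joint-space move.
- grip(opening, newtons=None): opening from 0.0 (shut) to 1.0 (fully open); newtons is the grip in N (None keeps the last); returns when the fingers have stopped.
- robot.hold(seconds).
- kin.ik(position, orientation): joint angles nearest the present ones, or None.
- robot.observe(): the state.
- viewer.read_camera(name): name is "side" or "top"; returns the picture (400x640x3 uint8, red, green, blue); there is no depth.
- viewer.camera_info(name): a dict with "camera_matrix" (3x3 intrinsics, pixels), "k1" (the pictures are not rectified: a ray, as slopes to the right and down, at radius r is drawn at 1 + k1 r^2 times it, then the intrinsics apply), "R" (3x3) and "t" (3): a world point X has camera coordinates R X + t. Camera axes: x right, y down, z forward; pixel columns grow to the right and rows downward; lengths in mm; the calibration is good to about 2 mm. A picture is of the moment at which its call begins. camera_info takes no time and is no camera call.
A pose or a line that the arm cannot do raises robot.IKError and nothing moves.
- robot.job_done(): hands the job in, once; it reports no verdict.
Trained networks look in the newest picture that a camera, given by its name, has taken for a name from the list of things; names that differ only in an ending like _2 or _b are one class to them, and where a whole thing is asked for, a point or a joint stands for the part that bears it (a point fixed in the world has none). Each returns a list of dicts, best first, with "confidence" (0 to 1); they miss things now and then, are a little off and sometimes report something else, mostly with a low value. They report only what shows in the picture. A call takes as long as a camera call. They do not tell look-alikes from the thing itself.
- viewer.silhouettes(name, camera): "mask" (400x640 bool, what is visible of it).
- viewer.pinpoint(name, camera): "at" ([x, y, z] in mm, in the coordinates of the camera as it stood for that picture, good to about 4 mm: a listed point, or the origin of a listed thing).
The state is a dict: "t": time; "joints": joint angles; "joint_velocities": joint speeds; "joint_torque": joint torques, N m; "tcp_pos": TCP position; "tcp_rot": TCP orientation; "contact_force": force on the tool from outside, world axes, zero at the start; "wrist_torque": the same for the moment, N m; "grip_width": opening from 0.0 (shut) to 1.0 (fully open).
Only numpy, scipy, OpenCV 4.12 (cv2) and the standard library are available. Lean on these libraries where they do the work, as an engineer would, in place of code of your own. Each camera call takes 0.05 s, during which the arm holds its last target.

### The job

Load the four-place magnetic stirrer with the four amber bottles, one centred on each ring mark, in order of size so that the pH can be followed from the smallest batch to the largest: the smallest on the place nearest the pH meter, the largest at the other end. Keep the bottles upright and set them down rather than dropping them, and do not knock over the beaker that stands among them.

Things in the scene. Friction and masses are not known exactly. Their poses are not given: they have to be found in the camera images.
- bottle_25_center (a point): the smallest of the four amber glass bottles with blue screw caps (25 ml): loose, upright, body 36 mm in diameter, 70 mm tall with its cap; the cap is 34 mm in diameter and takes up the top 20 mm, and is the place to grip it. The point is the bottle's centre, half-way up (35 mm above its underside); z up along the bottle.
- bottle_50_center (a point): the second smallest of the four amber glass bottles with blue screw caps (50 ml): loose, upright, body 46 mm in diameter, 91 mm tall with its cap; the cap is 40 mm in diameter and takes up the top 22 mm, and is the place to grip it. The point is the bottle's centre, half-way up (45.5 mm above its underside); z up along the bottle.
- bottle_100_center (a point): the second largest of the four amber glass bottles with blue screw caps (100 ml): loose, upright, body 56 mm in diameter, 105 mm tall with its cap; the cap is 52 mm in diameter and takes up the top 25 mm, and is the place to grip it. The point is the bottle's centre, half-way up (52.5 mm above its underside); z up along the bottle.
- bottle_250_center (a point): the largest of the four amber glass bottles with blue screw caps (250 ml): loose, upright, body 70 mm in diameter, 143 mm tall with its cap; the cap is 54 mm in diameter and takes up the top 25 mm, and is the place to grip it. The point is the bottle's centre, half-way up (71.5 mm above its underside); z up along the bottle.
- place_1: stirring place 1 of the magnetic stirrer, a flat dark ring mark 82 mm in diameter with a centre dot. The four places lie in one line, 110 mm apart, on top of a fixed white box 470 x 125 x 55 mm with four knobs on the face towards the robot. Origin at the ring's centre on the stirrer's top, 55 mm above the bench; y runs along the row, from place 4 over 3 and 2 to place 1, x across it, away from the robot.
- place_2: stirring place 2 of the magnetic stirrer, a flat dark ring mark 82 mm in diameter with a centre dot. The four places lie in one line, 110 mm apart, on top of a fixed white box 470 x 125 x 55 mm with four knobs on the face towards the robot. Origin at the ring's centre on the stirrer's top, 55 mm above the bench; y runs along the row, from place 4 over 3 and 2 to place 1, x across it, away from the robot.
- place_3: stirring place 3 of the magnetic stirrer, a flat dark ring mark 82 mm in diameter with a centre dot. The four places lie in one line, 110 mm apart, on top of a fixed white box 470 x 125 x 55 mm with four knobs on the face towards the robot. Origin at the ring's centre on the stirrer's top, 55 mm above the bench; y runs along the row, from place 4 over 3 and 2 to place 1, x across it, away from the robot.
- place_4: stirring place 4 of the magnetic stirrer, a flat dark ring mark 82 mm in diameter with a centre dot. The four places lie in one line, 110 mm apart, on top of a fixed white box 470 x 125 x 55 mm with four knobs on the face towards the robot. Origin at the ring's centre on the stirrer's top, 55 mm above the bench; y runs along the row, from place 4 over 3 and 2 to place 1, x across it, away from the robot.
- ph_meter: the bench pH meter, fixed: a white sloping case 150 x 150 x 55 mm with a display and keys, and behind it a 225 mm steel post whose arm holds a glass electrode. It stands off one end of the stirrer, the left or the right; a grey vortex mixer stands off the other. Origin under the middle of the case, on the bench.
- beaker_center (a point): an empty, loose, translucent white plastic beaker without a handle, 70 mm across the rim and a little narrower below, 95 mm tall, standing among the bottles; it is not part of the job. The point is its centre, half-way up; z up along it.
Things that resemble listed ones, but are neither listed nor needed, are in the scene too. What is shaped like the part that bears bottle_250_center but red is not meant. Leave any yellow look-alike of the part that bears bottle_50_center alone.

How it is judged:
By the outcome, as a careful person would: the job done as asked, in the order asked, and still so for the second after the job is handed in, with the robot touching nothing.
It also fails if it takes over 112 s, if anything falls off the work surface, if the arm or the gripper's body presses on something with over 40 N, if the wrist force passes 120 N, or if a joint passes its speed limit or range.

## Working session

There is one attempt and no reset: what is moved stays moved. The work goes in short steps, each a Python script; the robot and the scene stay as the last script left them, time stands still between calls to the robot, and variables do not carry over. Pictures are saved under pics/ and viewed, and the job is handed in when it is done.

```bash
ls; mkdir -p pics; python3 - <<'E'
from cell import robot, grip, kin, viewer
import cv2, numpy as np
for c in("side","top"):
    im=viewer.read_camera(c); cv2.imwrite(f"pics/{c}0.png",im[:,:,::-1])
    print(c,viewer.camera_info(c))
s=robot.observe();print(s)
E
```

```text
pics
side {'camera_matrix': array([[467.1212093 ,   0.        , 318.44794589],
       [  0.        , 467.1212093 , 203.40368254],
       [  0.        ,   0.        ,   1.        ]]), 'k1': 0.04397444729025671, 'R': array([[-0.90973758, -0.4149629 , -0.01353994],
       [-0.30396986,  0.68790893, -0.65907786],
       [ 0.2828071 , -0.59547216, -0.75195282]]), 't': array([ 451.55813893,  212.60359391, 1421.63148206])}
top {'camera_matrix': array([[470.90893305,   0.        , 317.82507323],
       [  0.        , 470.90893305, 196.82355508],
       [  0.        ,   0.        ,   1.        ]]), 'k1': -0.07744340154596004, 'R': array([[-0.0292261 , -0.99943321, -0.0167061 ],
       [-0.98564987,  0.03159481, -0.16581949],
       [ 0.16625333,  0.01162011, -0.98601461]]), 't': array([  24.784809  ,  494.34072492, 1342.92820899])}
{'t': 0.1, 'joints': array([ 1.18701326,  0.46829692, -0.01156831,  1.60350631,  0.00602142,
        1.07142199, -0.0563129 ]), 'joint_velocities': array([-0.00100595, -0.00149085, -0.00129263, -0.00137658, -0.00027235,
       -0.00066868,  0.00010322]), 'joint_torque': array([ 1.71153562e-03, -5.21642089e+01, -1.20644626e-02, -2.44364512e+01,
       -5.67459560e-02,  1.39914936e-02,  4.81296956e-05]), 'tcp_pos': array([ 216.98285617, -612.16195415,  213.74097914]), 'tcp_rot': array([ 2.03670926,  0.35200305, -2.03757248]), 'contact_force': array([-0.27340356,  0.44776654,  0.46073224]), 'wrist_torque': array([0.02608924, 0.0227847 , 0.02574896]), 'grip_width': 1.0014741018339703}
```

View pics/side0.png

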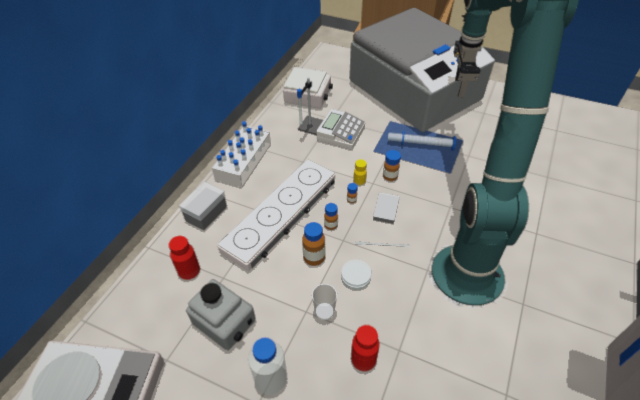

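View pics/top0.png

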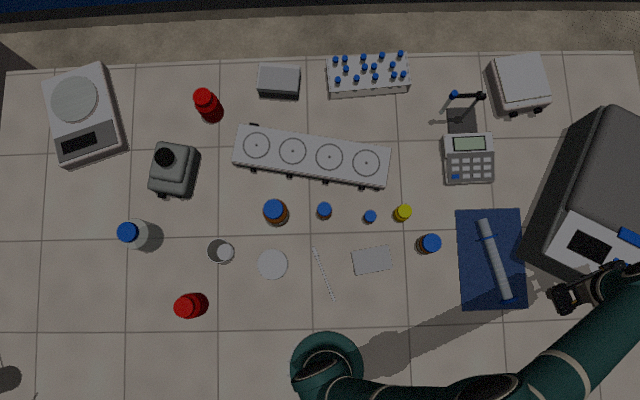

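The top view shows the stirrer with ring marks at about (256,145), (292,151), (329,157) and (366,162). The pH meter is to the right (468,160), which is −y, and the vortex mixer to the left. The blue caps are the 250 at (275,208), the 50 at (324,210), the 25 at (370,216) and the 100 at (431,243). The beaker is at (221,251). The yellow bottle at (403,212) sits close to the 25.

```bash
cat > h.py <<'E'
from cell import robot, grip, kin, viewer
import cv2, numpy as np
from scipy.optimize import least_squares
I={c:viewer.camera_info(c) for c in("side","top")}
def proj(c,X):
    i=I[c]; p=np.atleast_2d(X)@i["R"].T+i["t"]; s=p[:,:2]/p[:,2:]
    s=s*(1+i["k1"]*(s**2).sum(1,keepdims=True)); K=i["camera_matrix"]
    return s@K[:2,:2].T+K[:2,2]
def tri(obs,x0=(600,0,60)):
    r=least_squares(lambda X:np.concatenate([proj(c,X)[0]-np.array(p) for c,p in obs.items()]),x0)
    return r.x,np.abs(r.fun).max()
def toworld(c,p): return I[c]["R"].T@(np.array(p)-I[c]["t"])
A=np.linspace(0,2*np.pi,48,endpoint=False)
def cyl(x,y,zt,r,h): return np.vstack([np.c_[x+r*np.cos(A),y+r*np.sin(A),0*A+z] for z in(zt,zt-h)])
def cen(c,P):
    h=cv2.convexHull(proj(c,P).astype(np.float32)); m=cv2.moments(h)
    return np.array([m["m10"]/m["m00"],m["m01"]/m["m00"]])
def blobs(im):
    hsv=cv2.cvtColor(im,cv2.COLOR_RGB2HSV)
    m=((hsv[:,:,0]>100)&(hsv[:,:,0]<125)&(hsv[:,:,1]>150)&(hsv[:,:,2]>90)).astype(np.uint8)
    n,l,s,ce=cv2.connectedComponentsWithStats(m)
    return [(ce[k],s[k,4]) for k in range(1,n) if s[k,4]>20]
SZ={25:(36,70,34,20),50:(46,91,40,22),100:(56,105,52,25),250:(70,143,54,25)}
def capfit(n,obs,x0):
    d,H,cd,ch=SZ[n]
    r=least_squares(lambda v:np.concatenate([cen(c,cyl(*v,cd/2,ch))-p for c,p in obs.items()]),x0,diff_step=1e-3,x_scale=10)
    return r.x,np.abs(r.fun).max()
E
python3 - <<'E'
from h import *
np.set_printoptions(precision=1,suppress=True)
ims={c:viewer.read_camera(c) for c in I}
g={}
for n in SZ:
  for c in I:
    for d in viewer.pinpoint(f"bottle_{n}_center",c)[:6]: print(n,c,round(d["confidence"],2),toworld(c,d["at"]))
for o in("place_1","place_4","ph_meter","beaker_center"):
  for c in I:
    for d in viewer.pinpoint(o,c)[:5]: print(o,c,round(d["confidence"],2),toworld(c,d["at"]))
for c in I:
  for b in blobs(ims[c]): print(c,b[0],b[1])
  cv2.imwrite(f"pics/z{c}.png",cv2.resize(ims[c][120:300,200:450] if c=="top" else ims[c][120:300,210:460],None,fx=3.2,fy=3.2,interpolation=cv2.INTER_CUBIC)[:,:,::-1])
print(robot.observe()["t"])
E
```

```text
25 side 0.56 [ 432.2 -140.7   33.8]
50 side 0.84 [ 441.8 -236.2   47.9]
50 side 0.7 [454.5  -3.   47.9]
50 top 0.49 [ 438.6 -233.4   44.3]
50 top 0.48 [455.7  -8.3  46.1]
100 side 0.94 [ 347.8 -303.    51.5]
100 top 0.79 [ 346.4 -302.    52.3]
250 side 0.91 [189.3 377.7  66.7]
250 side 0.86 [450.5 131.7  71.7]
250 side 0.56 [783.7 336.6  73. ]
250 top 0.69 [194.4 378.1  70.8]
250 top 0.68 [ 431.3 -139.1   31. ]
250 top 0.66 [453.1 132.2  70.6]
250 top 0.56 [785.9 336.8  71.7]
250 top 0.15 [630.4  79.8  54.1]
place_1 side 0.81 [614.3 -23.3  57.4]
place_1 side 0.72 [637.6  82.3  54.1]
place_1 side 0.7 [656.4 185.4  53. ]
place_1 side 0.66 [ 589.8 -135.1   51. ]
place_1 side 0.52 [344.6 293.2  47.4]
place_1 top 0.95 [609.3 -27.3  55.4]
place_1 top 0.88 [ 589.5 -135.1   50.9]
place_1 top 0.84 [656.2 187.9  55.5]
place_1 top 0.58 [630.5  76.2  52.6]
place_1 top 0.52 [ 345.2 -304.1   55.3]
place_4 side 0.81 [614.3 -23.3  57.4]
place_4 side 0.72 [637.6  82.3  54.1]
place_4 side 0.7 [656.4 185.4  53. ]
place_4 side 0.66 [ 589.8 -135.1   51. ]
place_4 side 0.52 [344.6 293.2  47.4]
place_4 top
[... 220 characters left out ...]
]
ph_meter top 0.59 [ 603.4 -450.9   -0.1]
beaker_center top 0.74 [344.2 291.9  49.6]
side [113.2 122.4] 58534
side [441.2  49.2] 79
side [299.2  92.8] 25
side [258.1 130.1] 25
side [454.2 142.8] 38
side [239.8 141.7] 25
side [392.6 156.6] 186
side [352.1 187.7] 72
side [330.9 209.1] 115
side [313.  231.2] 250
side [263.9 349.8] 424
top [400.2  52.1] 21
top [381.8  53.9] 21
top [364.6  65.7] 24
top [373.8  64.9] 21
top [345.8  67.5] 22
top [403.1  72.9] 22
top [375.1  75.1] 22
top [356.3  77. ] 24
top [337.4  78.7] 22
top [454.4  92.6] 29
top [455.  176.1] 24
top [272.7 208.4] 279
top [323.9 208.4] 136
top [369.9 215.5] 95
top [125.9 231.5] 289
top [630.  236.2] 219
top [431.9 242.4] 251
1.0
```

View pics/ztop.png

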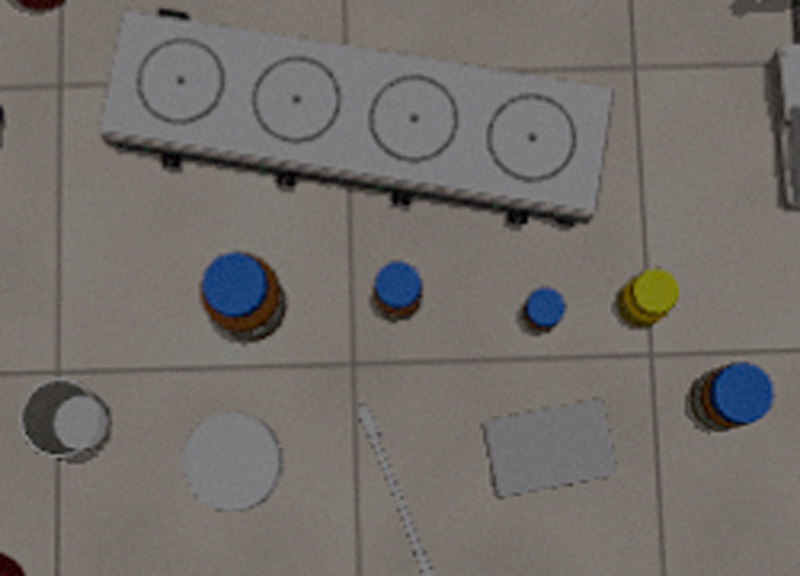

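View pics/zside.png

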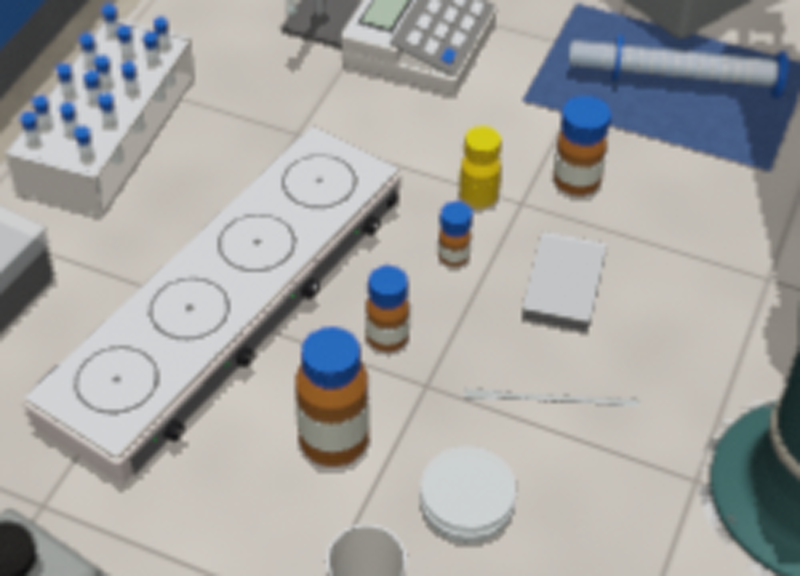

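```bash
python3 - <<'E'
from h import *
import json
np.set_printoptions(precision=1,suppress=True)
T=[(181,80),(297,99),(414,118),(532,137)]; S=[(116,379),(189,308),(257,242),(319,181)]
f=lambda p,o:(np.array(p)+.5)/3.2-.5+o
out={}
P=[]
for i in range(4):
    # refine to darkest centroid not needed
    X,e=tri({"top":f(T[i],(200,120)),"side":f(S[i],(210,120))}); P.append(X); print("dot",i+1,X,e)
P=np.array(P); print(np.linalg.norm(np.diff(P,axis=0)[:,:2],axis=1))
# ordered line fit, 110 pitch
c=P.mean(0); d=np.linalg.svd(P[:,:2]-c[:2])[2][0]; d*=np.sign(d[1]); print("dir",d,np.degrees(np.arctan2(d[1],d[0])))
Q=[c[:2]+d*110*k for k in(1.5,.5,-.5,-1.5)]; print(np.array(Q))
out["places"]=[list(q) for q in Q]; out["ztop"]=c[2]
B={25:((369.9,215.5),(352.1,187.7),(432,-140,70)),50:((323.9,208.4),(330.9,209.1),(455,-5,91)),100:((431.9,242.4),(392.6,156.6),(347,-302,105)),250:((272.7,208.4),(313,231.2),(452,132,143))}
for n,(t,s,x0) in B.items():
    X,e=capfit(n,{"top":t,"side":s},x0); print(n,X,"expected z",SZ[n][1],e); out[str(n)]=list(X)
out["dir"]=list(d)
json.dump(out,open("m.json","w"))
E
```

```text
dot 1 [657.1 188.8  52.6] 0.1334055389445723
dot 2 [635.1  80.9  52.4] 0.16716987617974155
dot 3 [612.9 -27.1  52.9] 0.08263442648643604
dot 4 [ 591.7 -135.3   52.2] 0.143994559239502
[110.2 110.3 110.2]
dir [0.2 1. ] 78.55883877178158
[[ 656.9  188.6]
 [ 635.1   80.7]
 [ 613.3  -27.1]
 [ 591.5 -134.9]]
25 [ 432.9 -138.8   68.6] expected z 70 0.1598136818971625
50 [454.6  -7.1  88.8] expected z 91 0.008230132311894067
100 [ 348.2 -304.9  103.9] expected z 105 0.38407260914942754
250 [451.4 133.1 142.2] expected z 143 0.04898598447061886
```

```bash
cat >> h.py <<'E'
import json
from scipy.spatial.transform import Rotation as Rn
M=json.load(open("m.json"))
def rot(jaw):
    j=np.array([jaw[0],jaw[1],0.]); j/=np.linalg.norm(j); x=np.array([0,0,-1.])
    return Rn.from_matrix(np.c_[x,j,np.cross(x,j)]).as_rotvec()
E
python3 - <<'E'
from h import *
np.set_printoptions(precision=2,suppress=True)
s=robot.observe(); print(Rn.from_rotvec(s["tcp_rot"]).as_matrix())
d=M["dir"]; j=np.array([d[1],-d[0]])
for sg in(1,-1):
  r=rot(sg*j)
  for n,p in((250,0),(100,1),(50,2),(25,3)):
    for q,zz in((M[str(n)][:2],100),(M[str(n)][:2],300),(M["places"][p],110),(M["places"][p],300)):
      print(sg,n,zz,kin.ik([*q,zz],r))
E
```

```text
[[-0.    0.33 -0.94]
 [-0.   -0.94 -0.33]
 [-1.    0.    0.  ]]
1 250 100 [ 0.52  0.63 -1.1   2.07  0.74  0.9  -1.21]
1 250 300 [ 0.57  0.21 -1.03  1.87  0.19  1.17 -0.73]
1 250 110 [ 0.14  0.77 -0.73  1.56  0.56  1.04 -0.93]
1 250 300 [ 0.24  0.64 -0.92  1.37  0.5   1.37 -0.88]
1 100 100 [ 0.94  0.35 -0.34  2.12  0.18  0.69  0.28]
1 100 300 [ 0.98  0.08 -0.35  1.92  0.03  1.15  0.42]
1 100 110 [ 0.24  0.65 -0.59  1.68  0.43  0.94 -0.71]
1 100 300 [ 0.32  0.49 -0.71  1.5   0.33  1.28 -0.63]
1 50 100 [ 0.46  0.39 -0.6   2.13  0.33  0.71 -0.56]
1 50 300 [ 0.61  0.1  -0.7   1.92  0.07  1.15 -0.32]
1 50 110 [ 0.42  0.61 -0.59  1.75  0.42  0.91 -0.54]
1 50 300 [ 0.46  0.41 -0.63  1.57  0.25  1.24 -0.42]
1 25 100 [ 0.64  0.36 -0.47  2.13  0.25  0.7  -0.2 ]
1 25 300 [ 0.73  0.08 -0.51  1.93  0.04  1.15 -0.  ]
1 25 110 [ 0.55  0.58 -0.51  1.77  0.35  0.88 -0.32]
1 25 300 [ 0.56  0.38 -0.52  1.59  0.19  1.23 -0.19]
-1 250 100 [ 0.63  0.82 -1.32  2.07  0.94  1.07  1.76]
-1 250 300 [ 0.74  0.31 -1.28  1.87  0.32  1.2   2.3 ]
-1 250 110 [ 0.4   1.11 -1.34  1.54  1.1   1.38  1.91]
-1 250 300 [ 0.38  0.85 -1.33  1.36  0.81  1.53  2.07]
-1 100 100 [ 0.41  0.33  0.27  2.16 -0.14  0.67 -2.56]
-1 100 300 [ 0.53  0.05  0.12  1.94 -0.01  1.14 -2.69]
-1 100 110 [ 0.61  1.06 -1.33  1.65  1.07  1.32  2.02]
-1 100 300 [ 0.6   0.77 -1.32  1.48  0.74  1.47  2.22]
-1 50 100 [ 0.94  0.79 -1.32  2.11  0.92  1.03  2.07]
-1 50 300 [ 1.09  0.25 -1.29  1.9   0.26  1.18  2.65]
-1 50 110 [ 0.81  1.03 -1.33  1.72  1.05  1.29  2.17]
-1 50 300 [ 0.81  0.71 -1.32  1.54  0.69  1.43  2.39]
-1 25 100 [-0.76  0.74  1.35  2.21 -0.91  0.98 -2.2 ]
-1 25 300 [ 1.44  0.32 -1.4   1.9   0.34  1.21  2.87]
-1 25 110 [-0.67  0.98  1.34  1.85 -1.03  1.23 -2.33]
-1 25 300 [-0.71  0.64  1.36  1.67 -0.63  1.36 -2.6 ]
```

```bash
cat >> h.py <<'E'
d_=np.array(M["dir"]); JAW=np.array([d_[1],-d_[0]]); RT=rot(JAW)
def fz():
    robot.hold(0.1); return robot.observe()["contact_force"]
def pos(): return robot.observe()["tcp_pos"]
def pick(n,N,xy=None,zt=300):
    d,H,cd,ch=SZ[n]; xy=M[str(n)][:2] if xy is None else xy; zg=H-ch-4
    grip(1.0)
    robot.movep([*xy,zt],RT)
    robot.servo_line([*xy,H+30],feed=250); robot.servo_line([*xy,zg],feed=90)
    f0=fz(); grip(0.0,N); w=robot.observe()["grip_width"]*92
    print("f0",f0,"width",w,"expect",cd,"tcp",pos())
    robot.servo_line([*xy,zg+40],feed=100); f1=fz(); w=robot.observe()["grip_width"]*92
    print("lifted df",f1-f0,"w",w,"t",robot.observe()["t"])
def place(n,k,dz=150):
    d,H,cd,ch=SZ[n]; xy0=M[str(n)][:2]; xy=M["places"][k-1]; zg=H-ch-4
    robot.servo_line([*xy0,zg+dz],feed=200)
    robot.servo_line([*xy,zg+dz],feed=200)
    robot.servo_line([*xy,zg+55+10],feed=150); robot.servo_line([*xy,zg+55+3],feed=30)
    f0=fz()
    for z in np.arange(2,-4.1,-1):
        robot.servo_line([*xy,zg+55+z],feed=15); f=fz()
        if f[2]-f0[2]>3: break
    print("contact at",z,"df",f-f0,"tcp",pos(),"xy",xy)
    grip(1.0); robot.hold(.2)
    robot.servo_line([*xy,zg+55+60],feed=120); robot.servo_line([*xy,300],feed=250)
    print("t",robot.observe()["t"])
def snap(tag):
    for c in I:
        im=viewer.read_camera(c); cv2.imwrite(f"pics/{tag}_{c}.png",im[:,:,::-1])
E
python3 - <<'E'
from h import *
np.set_printoptions(precision=2,suppress=True)
p=pos(); robot.servo_line([p[0],p[1],330],feed=200)
pick(250,45,zt=300)
snap("a")
E
```

```text
f0 [-0.62 -0.06  0.11] width 53.3342169297397 expect 54 tcp [451.24 133.18 114.  ]
lifted df [ 0.54 -0.52 -4.23] w 52.95625701653238 t 7.5833
```

View pics/a_side.png

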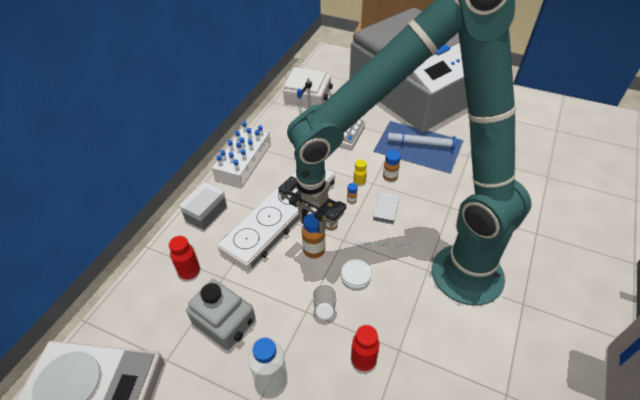

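The side view shows the 250 ml bottle at (314,235), held by its cap and lifted upright. The load of about 4 N and the 53 mm grip width both fit.

```bash
python3 - <<'E'
from h import *
np.set_printoptions(precision=2,suppress=True)
place(250,1)
snap("b")
E
```

```text
contact at -1.0 df [-2.08 -1.3   9.21] tcp [657.12 188.94 169.05] xy [656.9390137877655, 188.5500956823354]
t 14.2083
```

View pics/b_side.png

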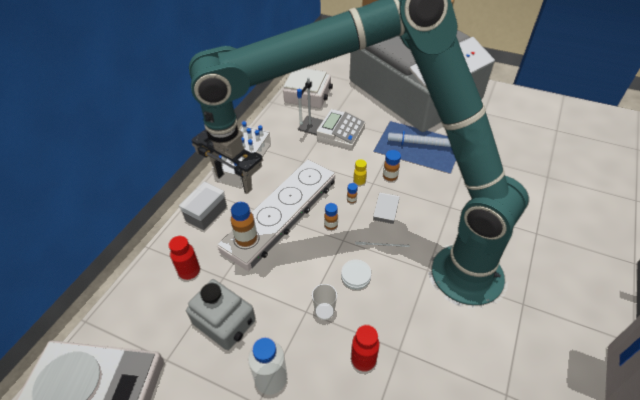

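View pics/b_top.png

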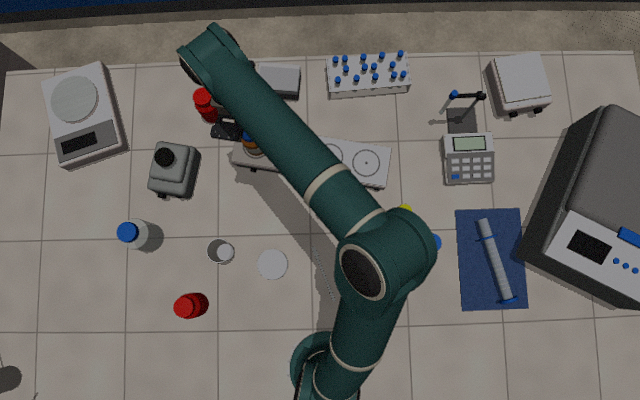

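The 250 ml bottle stands upright on place 1, at (242,225) in the side view. Next the 100 ml bottle, then the other two.

```bash
python3 - <<'E'
from h import *
np.set_printoptions(precision=2,suppress=True)
pick(100,35); snap("c"); place(100,2); snap("d")
E
```

```text
f0 [-0.41 -0.   -0.03] width 51.495376904633645 expect 52 tcp [ 348.08 -304.92   76.  ]
lifted df [ 0.76  0.19 -1.12] w 51.706274174395446 t 19.675
contact at -1.0 df [-0.82 -0.5   7.98] tcp [635.32  81.04 131.01] xy [635.119247126504, 80.73591394890991]
t 27.8
```

View pics/d_side.png

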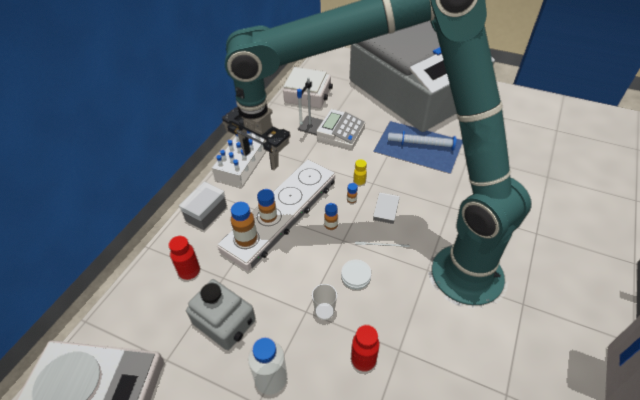

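The side view shows the 100 ml bottle upright on place 2 at (267,205), beside the 250 ml one. The 50 at (331,215) and the 25 at (352,192) haven't moved.

```bash
python3 - <<'E'
from h import *
np.set_printoptions(precision=2,suppress=True)
pick(50,25); place(50,3); snap("e")
E
```

```text
f0 [-0.07  0.06  0.78] width 39.576618958075784 expect 40 tcp [454.55  -7.08  64.96]
lifted df [-1.24 -0.6  -1.4 ] w 39.32465230800484 t 32.1667
contact at -1.0 df [-2.05 -0.73  6.68] tcp [613.48 -26.86 119.95] xy [613.2994804652424, -27.07826778451561]
t 38.7917
```

View pics/e_side.png

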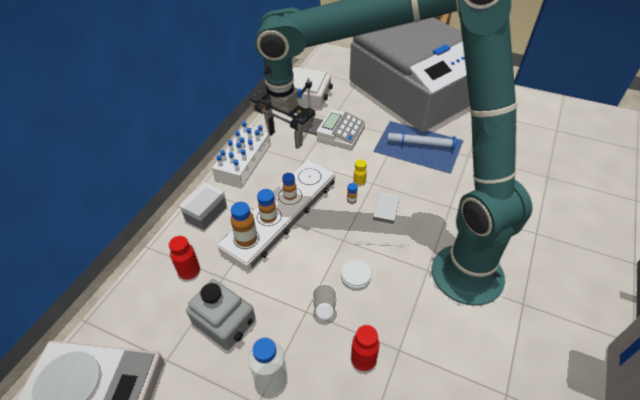

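The 50 ml bottle stands on place 3 at (289,186). Place 4, at (310,176), is still free. The 25 ml bottle is at (352,192), next to the yellow one.

```bash
python3 - <<'E'
from h import *
np.set_printoptions(precision=2,suppress=True)
pick(25,20); place(25,4)
robot.movep([400,-350,350],RT); snap("f")
for c in I:
  for b in blobs(viewer.read_camera(c)):
    if b[1]>55: print(c,b[0],b[1])
E
```

```text
f0 [0.45 0.21 0.07] width 33.55551033769268 expect 34 tcp [ 432.9  -138.78   45.98]
lifted df [-0.17 -0.12 -1.05] w 33.18966215164621 t 43.325
contact at -1.0 df [-0.8   2.27  7.36] tcp [ 591.69 -134.77  100.94] xy [591.4797138039809, -134.89244951794112]
t 50.0917
side [113.92 122.98] 57963
side [441.24  49.19] 80
side [308.62 163.66] 68
side [288.19 178.49] 111
side [265.3  197.05] 212
side [239.84 210.59] 257
side [263.89 349.83] 425
top [248.97 130.3 ] 282
top [289.28 140.75] 244
top [329.31 148.58] 142
top [368.02 156.87] 98
top [125.99 231.47] 289
top [629.85 236.08] 223
```

View pics/f_side.png

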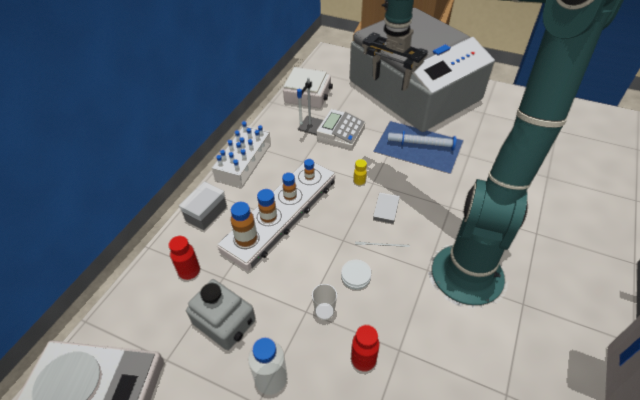

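View pics/f_top.png

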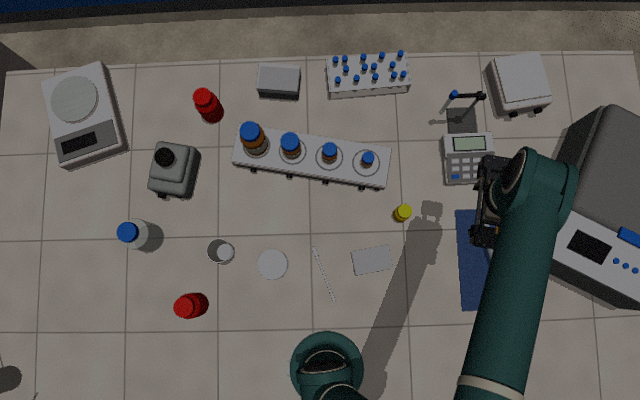

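All four bottles stand upright on their rings. In the top view the caps are at (249,130), (289,141), (329,149) and (368,157). The beaker is still at (221,251). I'll check how well each bottle is centred.

```bash
python3 - <<'E'
from h import *
np.set_printoptions(precision=1,suppress=True)
O={250:((248.97,130.3),(239.84,210.59)),100:((289.28,140.75),(265.3,197.05)),50:((329.31,148.58),(288.19,178.49)),25:((368.02,156.87),(308.62,163.66))}
for k,(n,(t,s)) in enumerate(O.items()):
    p=M["places"][k]; X,e=capfit(n,{"top":t,"side":s},[*p,55+SZ[n][1]])
    print(n,X,"off",X[:2]-p,"z exp",55+SZ[n][1],e)
E
```

```text
250 [658.7 188.9 197.3] off [1.7 0.3] z exp 198 0.2218728194370101
100 [637.2  82.9 157.8] off [2.1 2.2] z exp 160 0.14696399021516982
50 [614.7 -27.5 143.8] off [ 1.4 -0.4] z exp 146 0.04770814810188995
25 [ 593.2 -136.4  121.3] off [ 1.7 -1.5] z exp 125 0.09828352612169056
```

```bash
python3 -c "
from h import *
robot.hold(0.5); robot.job_done(); print(robot.observe()['t'])"
```

```text
the job is handed in; nothing more can be done
the job is handed in; nothing more can be done
```

All four amber bottles are on the stirrer in order of size, and I handed the job in about 53 s into the 112 s allowed. The 25 ml is on place 4, nearest the pH meter, then the 50 ml on place 3, the 100 ml on place 2 and the 250 ml on place 1 at the other end. Each was gripped by its cap and lowered until the force reading showed contact (7–9 N) before release.

**Last checks:**
- **Position:** both cameras show the four bottles upright on their rings. Measured from the caps, they sit 1.5–3.0 mm from the ring centres, close to the calibration's 2 mm uncertainty, so I did not adjust them.
- **Heights:** cap heights came out 1–4 mm below expected. The stirrer top also measured about 2.5 mm low (52.5 mm instead of 55 mm), so I put this down to camera bias. The 25 ml bottle was furthest off, at 121 mm instead of 125 mm.
- **Surroundings:** the beaker is still standing, and the yellow and red look-alikes have not moved. The arm was parked clear of everything before handing in.

The hand-in script's final time print failed because nothing can be read after handing in. I took no picture after that point.

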